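Let the blue stone ball into its lidded keeper

ROBOT

A 6-joint arm with a two-finger parallel gripper is mounted at the origin on the work surface. World frame = base frame: x ahead of the robot, y to its left, z up, the work surface at z = 0. Lengths are in m, angles in rad, forces in N, time in s.
With the tool pointing down it reaches from about 0.375 to 0.9 m from the base axis. Payload 3.1 kg.
Tool frame: the origin (TCP) lies at the very end of the fingers, on their centre line; the grasp point (between the pads) lies 19 mm behind it; z points along the fingers, y is the direction in which the jaws open and shut (so a half turn about z gives the same grasp; the last joint's range is limited). The gripper opens to 85 mm and grips with 20 to 120 N. Pads are 22 mm wide; open, the fingers measure 114 mm over their backs; the gripper's body (76 mm by 85 mm) begins 54 mm behind the grasp point. The pads swing forward as they close: fully open they stand 13 mm farther back than shut.
Start: joints at [0.987, 0.527, 1.433, -0, 1.181, -0.178], TCP at [0.247, 0.574, 0.231] pointing down, gripper open.
Joint ranges: [-3.08, 3.08], [-0.75, 2.2], [0.22, 2.44], [-1.43, 4.57], [0, 2.65], [-2.85, 2.85]. Speed limits (rad/s): [2.79, 2.79, 3.14, 3.14, 3.14, 3.14].

INTERFACE

Orientations are given as a unit quaternion [x, y, z, w].
In Python, from station import * gives the robot as it stands.
- The arm moves only by the tool jog_arm, never from a script. Its argument "motion" is a list of rows, each a list of 5 numbers: the shift along the world's x, y, z in cm, then the turn about the world's z in degrees, then the closure in counts, from 0 (fully open) to 255 (shut). In form: [[tx, ty, tz, yaw, jaw], ...]. A call has 1 to 10 rows; each row shifts and turns the pose as measured when the row begins; what a row does not reach is not made up. A row lasts 1/12 s, in which the tool goes at most 41.7 mm and 7.16 degrees, less where a joint would pass 70% of its speed; a pose out of reach is approached as far as the arm can. A call with a gripper value outside its range is refused whole. The fingers move at their own pace and stop on an object; "squeeze" is the grip in N (left out, the last holds). Time passes only in rows, so rows that do not move let the fingers close. It gives the time, the measured TCP pose, the force and the opening at its end, in the units of the state.
- sense(): the state, without advancing time (a new reading comes with each control period).
- snapshot(name): name is "scene" or "top"; returns a dict with "img" (480x640x3 uint8, red, green, blue), "depth" (480x640 float32, m along the optical axis (not along the pixel's ray), 0 where there is no reading), "intrinsics" (3x3 intrinsics, pixels), "eye" and "attitude" of the camera in the world. Camera axes: x right, y down, z forward; pixel columns grow to the right and rows downward; lengths in m; the calibration is good to about 2 mm. A picture is of the moment at which its call begins.
- sign_off(): hands the job in, once; it reports no verdict.
The state is a dict: "t": time; "q": joint angles; "qd": joint speeds; "tau": joint torques, N m; "tcp_pos": TCP position; "tool_rot": TCP orientation; "force": force on the tool from outside, world axes, zero at the start; "ft_torque": the same for the moment, N m; "finger_gap": opening from 0.0 (shut) to 1.0 (fully open).
Only numpy, scipy, OpenCV 4.12 (cv2) and the standard library are available. Lean on these libraries where they do the work, as an engineer would, in place of code of your own. Each camera call takes 0.05 s, during which the arm holds its last target.

TASK

Let the blue stone ball into its box: press the yellow lever of the box whose chute holds the blue ball down to its stop with the fingertips, hold it until the ball has rolled in under the raised lid, then let the lever come up slowly under the fingertips, over two seconds or so, so that the lid eases fully shut without slamming, and move clear. Work only the lever: do not touch the lid or either ball, leave the box with the amber ball shut, and leave everything else on the bench where it is.

Things in the scene. Friction and masses are not known exactly. Their poses are not given: they have to be found in the camera images.
- keeper_blue: keeper box with the blue ball waiting; fixed, twin of the other. Origin: on the bench under the wooden box's middle; x from its front (lever pad, chute end) to the hinge side, y to the lever side, z up. Steel base plate 8 thick (x -175 to 80, y -65 to 125). Box 130 (x) x 120 (y), rim 70 above the bench, walls 5, grey felt floor
- box_floor_blue (a point): middle of that box's felt floor, 13 above the bench. In front of the box, on its centre line, an aluminium chute 44 wide slopes down to the rim at 14 degrees (x -165 to -58, edges up to 118 above the bench). The ball waits in it against the shut lid's front panel and rolls in by itself once the lid is up 0.3 to 0.4 rad
- pad_blue (a point): middle of the top of the yellow lever pad (34 along x, 28 along y, 6 thick). Lid shut: at (-137, 94, 105) mm in the keeper's frame; pressed, it goes almost straight down 58 to its stop (47 above the bench), x changing by under 4. Free above and below. The steel lever runs back along the box's +y side to its pivot at (23, 67, 72)
- lever_angle_blue (a joint): lever angle: 0 up (lid shut), 0.36 rad fully pressed, at a hard stop. Lid angle = 2.25 x lever angle. Holding it takes about 4 to 10 N on the pad; the lid's weight and a spring push it back up: let go, it snaps up and the lid slams
- lid_angle_blue (a joint): lid angle: 0 shut, 0.81 rad fully open. Clear cover in an aluminium frame, 139 x 124 x 32, top 104 above the bench when shut, hinged at the far (+x) side of the box, so its front edge rises and moves away from the pad
- lever_blue: that lever: steel bar 10 x 8 with its yellow pad; origin on its pivot
- lid_blue: the clear cover that makes up that lid; origin on the hinge axis, (65, 0, 72) mm in the keeper's frame
- stone_blue_center (a point): centre of the polished blue stone ball, 30 in diameter, 37 g. Waiting, it is 94 above the bench at x = -87, y = 0 mm in the keeper's frame; in the box it is 28 above the bench
- stone_blue: the same blue ball (its frame turns as it rolls: use the centre point)
- keeper_amber: keeper box with the amber ball waiting; fixed, twin of the other. Origin: on the bench under the wooden box's middle; x from its front (lever pad, chute end) to the hinge side, y to the lever side, z up. Steel base plate 8 thick (x -175 to 80, y -65 to 125). Box 130 (x) x 120 (y), rim 70 above the bench, walls 5, grey felt floor
- pad_amber (a point): middle of the top of the yellow lever pad (34 along x, 28 along y, 6 thick). Lid shut: at (-137, 94, 105) mm in the keeper's frame; pressed, it goes almost straight down 58 to its stop (47 above the bench), x changing by under 4. Free above and below. The steel lever runs back along the box's +y side to its pivot at (23, 67, 72)
- lid_angle_amber (a joint): lid angle: 0 shut, 0.81 rad fully open. Clear cover in an aluminium frame, 139 x 124 x 32, top 104 above the bench when shut, hinged at the far (+x) side of the box, so its front edge rises and moves away from the pad
- lid_amber: the clear cover that makes up that lid; origin on the hinge axis, (65, 0, 72) mm in the keeper's frame
- stone_amber_center (a point): centre of the polished amber stone ball, 30 in diameter, 37 g. Waiting, it is 94 above the bench at x = -87, y = 0 mm in the keeper's frame; in the box it is 28 above the bench
- stone_amber: the same amber ball (its frame turns as it rolls: use the centre point)
- loupe: bystander: small steel loupe, 28 across, 30 high; origin under it
- dop_stick: bystander: brass dop stick standing upright, 22 across, 62 high; origin under it
- polish_jar: bystander: jar, 52 across, 55 high, red cap; origin under it
- spray_water: bystander: grey bottle, 56 across, 140 high; origin under it
- brush: bystander: hand brush lying on the bench
- gem_tray: bystander: white divided tray 90 x 120 x 18; origin under it
- lap_ring: bystander: flat copper ring, 90 across, 12 high; origin under it

How it is judged:
On the way, in this order (a step that is already met when the one before it is completed fails the run):
1. the lid of the blue ball's box is raised wide (beyond 0.65 of 0.81 rad) by its lever (value of joint lid_angle_blue above 0.65 rad), for 0.2 s.
2. the lid is shut again with the blue ball in the box (value of joint lid_angle_blue below 0.04 rad and z of stone_blue_center in the frame of keeper_blue between 0.015 and 0.045 m and x of stone_blue_center in the frame of keeper_blue between -0.062 and 0.062 m and y of stone_blue_center in the frame of keeper_blue between -0.062 and 0.062 m), for 0.2 s.
At the end, for the whole second after the job is handed in: the blue ball lies at rest on the floor of its box, inside the walls; that lid is shut within 0.04 rad; the amber box is shut within 0.04 rad (all of step 2 and linear speed of stone_blue below 0.05 m/s and value of joint lid_angle_amber below 0.04 rad); the robot touches nothing.
It fails at once if the lid falls or slams: it closes faster than 1.6 rad/s (velocity of joint lid_angle_blue below -1.6 rad/s).
It fails at once if the robot touches a ball or a lid ((contact force between stone_blue and the fingers above 0.3 N or contact force between stone_blue and the arm above 0.3 N) or (contact force between stone_amber and the fingers above 0.3 N or contact force between stone_amber and the arm above 0.3 N) or (contact force between lid_blue and the fingers above 1 N or contact force between lid_blue and the arm above 1 N) or (contact force between lid_amber and the fingers above 1 N or contact force between lid_amber and the arm above 1 N)).
It fails at once if the lever is worked with something other than the fingers (over 2 N from the gripper's body or the arm) (contact force between lever_blue and the arm above 2 N).
It fails at once if the amber box is opened or its ball leaves its place (value of joint lid_angle_amber above 0.08 rad or distance of stone_amber_center from where it was at the start of the episode above 0.015 m).
It fails at once if a bystander is moved by more than 20 mm (distance of any of loupe, dop_stick, polish_jar, spray_water, brush, gem_tray, lap_ring from where it was at the start of the episode above 0.02 m).
It also fails if it takes over 35 s, if anything falls off the work surface, if the arm or the gripper's body presses on something with over 40 N, if the wrist force passes 120 N, or if a joint passes its speed limit or range.

## Working session

There is one attempt and no reset: what is moved stays moved. The work goes in short steps, Python scripts to look and compute and a tool call to move; the robot and the scene stay as the last step left them, time stands still between calls to the robot, and variables do not carry over. Pictures are saved under pics/ and viewed, and the job is handed in when it is done.

Besides the shell and the picture viewer there is one more tool, called as name(argument=value, ...), one argument or row to a line, values as JSON. jog_arm: Moves the arm, as the interface text tells. Its arguments: {"type":"object","properties":{"motion":{"type":"array","items":{"type":"array","items":{"type":"number"}}},"squeeze":{"type":"number"}},"required":["motion"]}

```bash
mkdir -p pics
python3 - <<'E'
from station import *
import cv2,numpy as np,pickle
s=sense();print({k:np.round(v,3) for k,v in s.items()})
for n in("scene","top"):
    d=snapshot(n);pickle.dump(d,open(f"pics/{n}0.pkl","wb"));cv2.imwrite(f"pics/{n}0.png",d["img"][:,:,::-1])
    print(n,d["intrinsics"],d["eye"],d["attitude"],(d["depth"]>0).mean())
E
```

```text
{'t': np.float64(0.0), 'q': array([ 0.987,  0.528,  1.434,  0.   ,  1.181, -0.179]), 'qd': array([ 0.   , -0.   , -0.   ,  0.003,  0.   , -0.   ]), 'tau': array([-1.0000e-03, -4.4235e+01, -1.7802e+01, -0.0000e+00,  9.0000e-03,
        0.0000e+00]), 'tcp_pos': array([0.246, 0.574, 0.23 ]), 'tool_rot': array([ 0.201,  0.979, -0.001, -0.   ]), 'force': array([-0.03 , -0.122,  0.082]), 'ft_torque': array([ 0.037, -0.009,  0.003]), 'finger_gap': np.float64(0.996)}
scene [[465.94561919   0.         321.15035666]
 [  0.         465.94561919 247.78703072]
 [  0.           0.           1.        ]] [1.64587437 0.16818747 0.88292238] [ 0.58176072  0.67132958 -0.34948395 -0.2978792 ] 0.994189453125
top [[453.42059162   0.         326.46745536]
 [  0.         453.42059162 234.82665283]
 [  0.           0.           1.        ]] [ 4.18580561e-01 -8.22359570e-04  1.13275810e+00] [-0.69664691  0.71335771 -0.04953512  0.05788033] 0.9957877604166666
```

View pics/scene0.png

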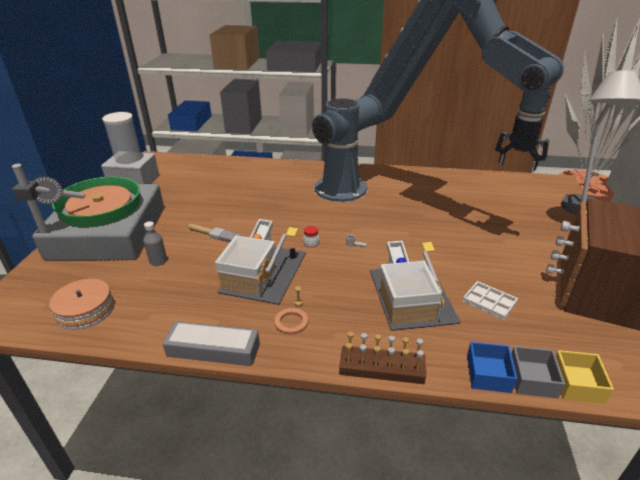

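View pics/top0.png

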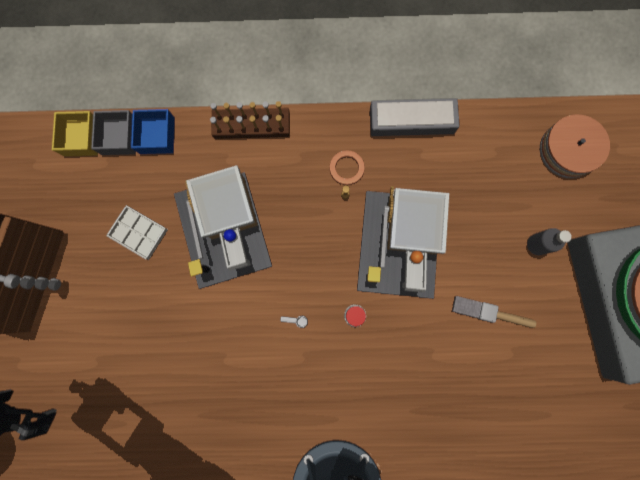

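The blue ball is in the left box in the top view, at about (230,236) with its pad at (195,268). In the scene view the ball is at (400,261) and the pad at (428,246). I'll triangulate both.

```bash
cat > h.py <<'E'
import numpy as np,cv2,pickle
from scipy.spatial.transform import Rotation as R
def ray(d,uv):
    v=np.linalg.inv(d["intrinsics"])@np.array([uv[0],uv[1],1.]);return np.array(d["eye"]),R.from_quat(d["attitude"]).as_matrix()@v
def plane(d,uv,z):
    e,v=ray(d,uv);return e+v*(z-e[2])/v[2]
def tri(a,ua,b,ub):
    (e,v),(f,w)=ray(a,ua),ray(b,ub)
    s=np.linalg.lstsq(np.c_[v,-w],f-e,rcond=None)[0];p,q=e+s[0]*v,f+s[1]*w
    return (p+q)/2,np.linalg.norm(p-q)
def blob(d,col,box):
    h=cv2.cvtColor(d["img"],cv2.COLOR_RGB2HSV)
    lo,hi={"y":((22,130,90),(35,255,255)),"b":((112,150,50),(128,255,255))}[col]
    m=cv2.inRange(h,lo,hi);k=np.zeros_like(m);x0,y0,x1,y1=box;k[y0:y1,x0:x1]=m[y0:y1,x0:x1]
    c=max(cv2.findContours(k,0,2)[0],key=cv2.contourArea);mm=cv2.moments(k,True)
    return (mm["m10"]/mm["m00"],mm["m01"]/mm["m00"]),mm["m00"],cv2.minAreaRect(c)
E
python3 - <<'E'
from h import *
T=pickle.load(open("pics/top0.pkl","rb"));S=pickle.load(open("pics/scene0.pkl","rb"))
for c,bt,bs in(("y",(180,250,212,285),(415,235,442,257)),("b",(218,222,245,250),(388,250,412,272))):
    a=blob(T,c,bt);b=blob(S,c,bs);print(c,a,b);print(tri(T,a[0],S,b[0]),plane(T,a[0],.105 if c=="y" else .094))
    u,v=map(int,np.round(a[0]));e,w=ray(T,a[0]);print("depth pt",e+w*T["depth"][v,u])
# base plate corners
h=cv2.cvtColor(T["img"],cv2.COLOR_RGB2HSV)
big=cv2.resize(T["img"][150:300,160:310],(800,800),interpolation=cv2.INTER_CUBIC)
cv2.imwrite("pics/c1.png",cv2.resize(big,(600,600))[:,:,::-1])
cv2.imwrite("pics/c2.png",cv2.resize(S["img"][225:335,360:470],(600,600),interpolation=cv2.INTER_CUBIC)[:,:,::-1])
E
```

```text
y ((194.8975903614458, 267.2469879518072), 166.0, ((194.7941436767578, 267.176513671875), (13.824529647827148, 12.12678050994873), 75.96376037597656)) ((428.1333333333333, 246.21333333333334), 75.0, ((428.0, 246.0), (8.0, 10.0), 90.0))
(array([0.50907962, 0.30994394, 0.10418011]), np.float64(0.0021550204885677675)) [0.50895273 0.31081803 0.105     ]
depth pt [0.50893745 0.31076532 0.10517383]
b ((229.348623853211, 234.86238532110093), 109.0, ((229.5, 235.0), (10.0, 11.0), 90.0)) ((400.77777777777777, 259.74074074074076), 27.0, ((400.5, 259.5), (3.0, 7.0), 90.0))
(array([0.58228526, 0.23243647, 0.10151695]), np.float64(0.002415139394792083)) [0.58340401 0.2353785  0.094     ]
depth pt [0.58094575 0.23185569 0.10949255]
```

View pics/c1.png

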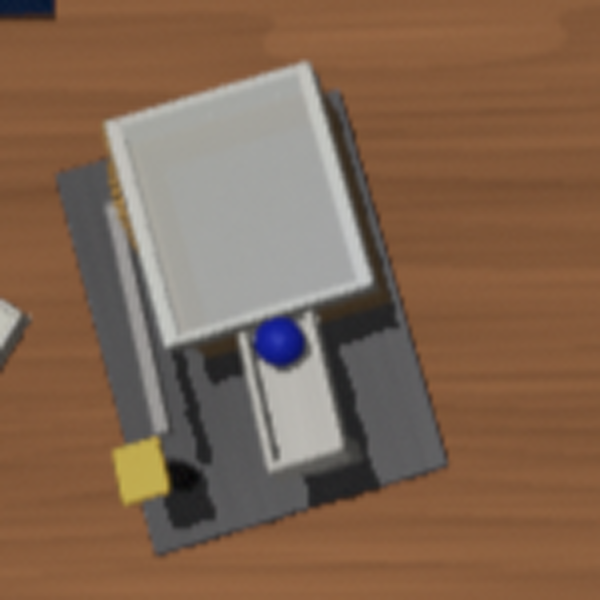

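View pics/c2.png

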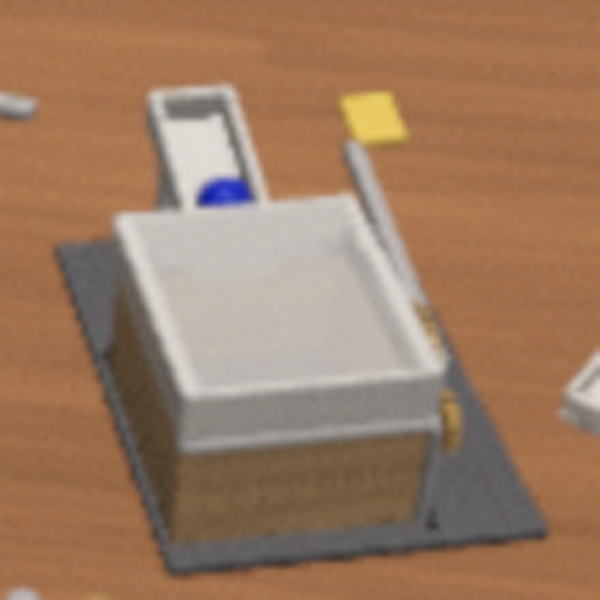

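Both views put the pad at about (0.509, 0.310, 0.105). Keeper yaw is about +16°. I'll shut the fingers, turn the jaw axis to the keeper's x and go over the pad.

jog_arm(
  motion=[
    [2.6,-2.6,0,-5,255],
    [2.6,-2.6,0,-5,255],
    [2.6,-2.6,0,-5,255],
    [2.6,-2.6,0,-5,255],
    [2.6,-2.6,0,-5,255],
    [2.6,-2.6,0,-5,255],
    [2.6,-2.6,0,-5,255],
    [2.6,-2.6,0,-5,255],
    [2.6,-2.6,0,-5,255],
    [2.6,-2.6,0,-5,255],
  ],
  squeeze=30,
)

```text
t: 0.93
tcp_pos: [0.5056, 0.3059, 0.2257]
tool_rot: [0.607, 0.795, -0.002, -0.004]
force: [0.2, -0.1, 0.3]
finger_gap: -0.0
```

jog_arm(
  motion=[
    [0.3,0.4,-2,0.5,255],
    [0,0,-2,0,255],
    [0,0,-2,0,255],
    [0,0,-2,0,255],
    [0,0,-1,0,255],
    [0,0,0,0,255],
  ],
)

```text
t: 1.43
tcp_pos: [0.5183, 0.3006, 0.132]
tool_rot: [0.611, 0.792, -0.001, -0.002]
force: [-0.3, -0.2, -0.2]
finger_gap: -0.0
```

```bash
cat > look.py <<'E'
import sys
from station import *
from h import *
n=sys.argv[1];s=sense();print({k:np.round(s[k],4) for k in("t","tcp_pos","tool_rot","force","finger_gap")})
o=[]
for c,b in(("top",(160,150,310,300)),("scene",(350,185,500,335))):
    d=snapshot(c);pickle.dump(d,open(f"pics/{c}{n}.pkl","wb"));x0,y0,x1,y1=b
    o.append(cv2.resize(d["img"][y0:y1,x0:x1],(400,400),interpolation=cv2.INTER_CUBIC))
cv2.imwrite(f"pics/l{n}.png",np.hstack(o)[:,:,::-1])
E
python3 look.py 1
```

```text
{'t': np.float64(1.4333), 'tcp_pos': array([0.5183, 0.3006, 0.132 ]), 'tool_rot': array([ 0.6106,  0.7919, -0.0009, -0.0016]), 'force': array([-0.3116, -0.2381, -0.2349]), 'finger_gap': np.float64(-0.0)}
```

View pics/l1.png

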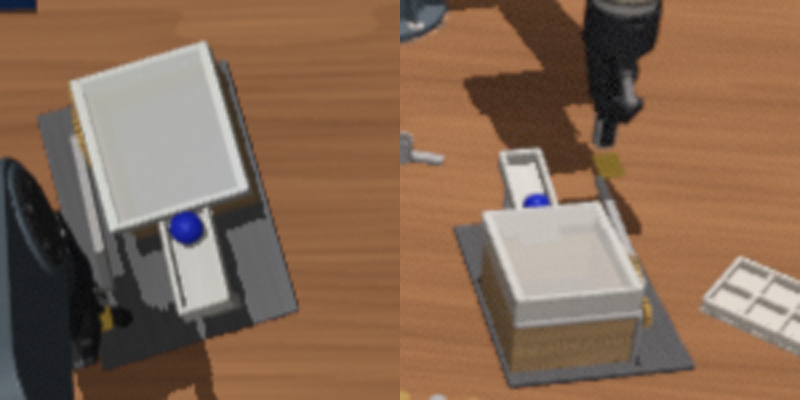

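The fingertips are just above the pad, which is at about (608,165) in the right picture. The TCP ended 9 mm and 10 mm off the pad centre through lag, so I'll correct that.

jog_arm(
  motion=[
    [-0.5,0.5,0,0,255],
    [-0.3,0.3,0,0,255],
    [0,0,0,0,255],
    [0,0,0,0,255],
  ],
)

```text
t: 1.87
tcp_pos: [0.5123, 0.312, 0.1383]
tool_rot: [0.61, 0.793, 0.004, 0.001]
force: [0.4, 0.5, 0.4]
finger_gap: 0.001
```

jog_arm(
  motion=[
    [-0.2,-0.1,-0.7,0,255],
    [0,0,-0.7,0,255],
    [0,0,-0.5,0,255],
    [0,0,0,0,255],
    [0,0,0,0,255],
  ],
)

```text
t: 2.28
tcp_pos: [0.5104, 0.3118, 0.1191]
tool_rot: [0.609, 0.793, 0.005, 0.002]
force: [-0.2, -0.1, -0.1]
finger_gap: -0.0
```

jog_arm(
  motion=[
    [0,0,-0.6,0,255],
    [0,0,-0.6,0,255],
    [0,0,-0.6,0,255],
    [0,0,-0.6,0,255],
    [0,0,-0.6,0,255],
    [0,0,-0.6,0,255],
  ],
)

```text
t: 2.78
tcp_pos: [0.5085, 0.3111, 0.0821]
tool_rot: [0.61, 0.793, 0.003, 0.001]
force: [-1.1, 1.0, 5.6]
finger_gap: 0.003
```

jog_arm(
  motion=[
    [0,0,-0.6,0,255],
    [0,0,-0.6,0,255],
    [0,0,-0.6,0,255],
    [0,0,-0.6,0,255],
    [0,0,-0.5,0,255],
  ],
)

```text
t: 3.2
tcp_pos: [0.5093, 0.3113, 0.0531]
tool_rot: [0.61, 0.793, 0.004, 0.001]
force: [-1.1, -0.0, 5.3]
finger_gap: -0.006
```

jog_arm(
  motion=[
    [0,0,-0.3,0,255],
    [0,0,-0.2,0,255],
    [0,0,-0.1,0,255],
    [0,0,-0.1,0,255],
    [0,0,-0.1,0,255],
  ],
)

```text
t: 3.62
tcp_pos: [0.5101, 0.3116, 0.0476]
tool_rot: [0.61, 0.793, 0.005, 0.002]
force: [-2.4, -1.6, 10.0]
finger_gap: 0.001
```

```bash
python3 look.py 2
```

```text
{'t': np.float64(3.6167), 'tcp_pos': array([0.5101, 0.3116, 0.0476]), 'tool_rot': array([0.6097, 0.7926, 0.0052, 0.0017]), 'force': array([-2.4383, -1.6358, 10.0425]), 'finger_gap': np.float64(0.0009)}
```

View pics/l2.png

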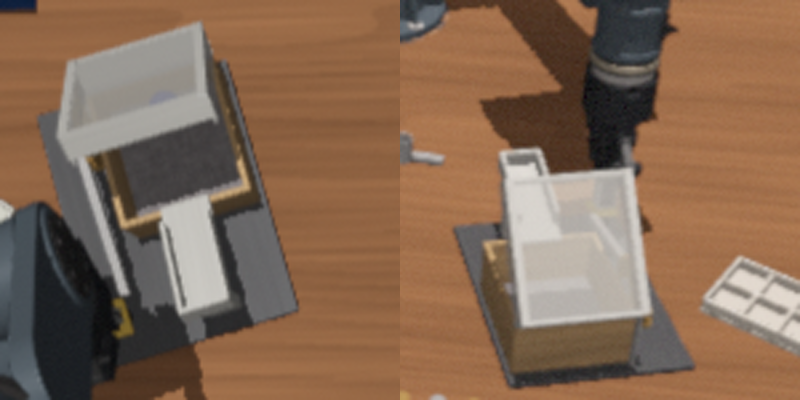

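The lid is wide open and the chute is empty. The ball shows through the clear lid inside the box, at (165,98) in the left crop. I'll hold a moment so it settles.

jog_arm(
  motion=[
    [0,0,-0.1,0,255],
    [0,0,0,0,255],
    [0,0,-0.1,0,255],
    [0,0,0,0,255],
    [0,0,-0.1,0,255],
    [0,0,0,0,255],
    [0,0,-0.1,0,255],
    [0,0,0,0,255],
  ],
)

```text
t: 4.38
tcp_pos: [0.51, 0.3116, 0.0479]
tool_rot: [0.61, 0.793, 0.006, 0.002]
force: [-1.8, -0.3, 4.5]
finger_gap: -0.001
```

```bash
python3 look.py 3
```

```text
{'t': np.float64(4.3833), 'tcp_pos': array([0.51  , 0.3116, 0.0479]), 'tool_rot': array([0.6096, 0.7927, 0.0059, 0.0023]), 'force': array([-1.8423, -0.3002,  4.5224]), 'finger_gap': np.float64(-0.001)}
```

View pics/l3.png

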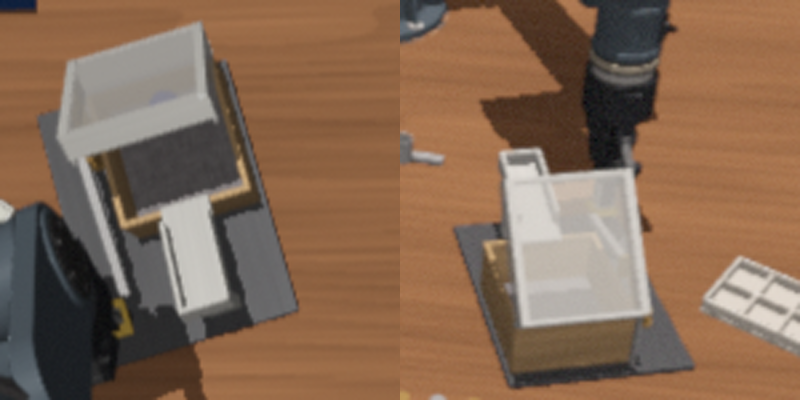

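The ball is at rest in the box, same position as before. Now the slow release, about 2 mm per row.

jog_arm(
  motion=[
    [0,0,0.1,0,255],
    [0,0,0.2,0,255],
    [0,0,0.2,0,255],
    [0,0,0.2,0,255],
    [0,0,0.2,0,255],
    [0,0,0.2,0,255],
    [0,0,0.2,0,255],
    [0,0,0.2,0,255],
  ],
)

```text
t: 5.15
tcp_pos: [0.5085, 0.3111, 0.0635]
tool_rot: [0.61, 0.793, 0.004, 0.001]
force: [-0.3, -0.9, 4.3]
finger_gap: 0.008
```

jog_arm(
  motion=[
    [0,0,0.2,0,255],
    [0,0,0.2,0,255],
    [0,0,0.2,0,255],
    [0,0,0.2,0,255],
    [0,0,0.2,0,255],
    [0,0,0.2,0,255],
    [0,0,0.2,0,255],
    [0,0,0.2,0,255],
    [0,0,0.2,0,255],
    [0,0,0.2,0,255],
  ],
)

```text
t: 5.98
tcp_pos: [0.5088, 0.3112, 0.086]
tool_rot: [0.61, 0.793, 0.005, 0.001]
force: [-1.7, -0.4, 3.9]
finger_gap: -0.001
```

jog_arm(
  motion=[
    [0,0,0.2,0,255],
    [0,0,0.2,0,255],
    [0,0,0.2,0,255],
    [0,0,0.2,0,255],
    [0,0,0.2,0,255],
    [0,0,0.2,0,255],
    [0,0,0.2,0,255],
    [0,0,0.2,0,255],
    [0,0,0.2,0,255],
    [0,0,0.2,0,255],
  ],
)

```text
t: 6.82
tcp_pos: [0.5113, 0.3119, 0.1086]
tool_rot: [0.61, 0.793, 0.007, 0.003]
force: [0.7, -0.2, 0.2]
finger_gap: 0.003
```

The force has dropped to zero above pad height, so the lid should be shut. Moving up and clear, back away from the box.

jog_arm(
  motion=[
    [0,0,0.5,0,255],
    [0,0,1,0,255],
    [0,0,2,0,255],
    [0,0,2.5,0,255],
    [0,0,2.5,0,255],
    [-1.5,1.5,2,0,255],
    [-2,2,0.5,0,255],
    [-2,2,0,0,255],
    [-2,2,0,0,255],
    [-2,2,0,0,255],
  ],
)

```text
t: 7.65
tcp_pos: [0.4149, 0.4044, 0.226]
tool_rot: [0.614, 0.789, 0.006, 0.002]
force: [-0.4, 0.4, -0.5]
finger_gap: 0.003
```

jog_arm(
  motion=[
    [-2,2,0,0,255],
    [-2,2,0,0,255],
    [-1,1,0,0,255],
    [0,0,0,0,255],
    [0,0,0,0,255],
    [0,0,0,0,255],
  ],
)

```text
t: 8.15
tcp_pos: [0.3567, 0.4587, 0.2289]
tool_rot: [0.611, 0.792, 0.005, 0.002]
force: [0.1, 0.4, 0.3]
finger_gap: 0.001
```

```bash
python3 look.py 4
python3 - <<'E'
from h import *
T=pickle.load(open("pics/top4.pkl","rb"));T0=pickle.load(open("pics/top0.pkl","rb"))
a=blob(T,"y",(180,250,212,285));print(a[0],plane(T,a[0],.105))
df=(np.abs(T["img"].astype(int)-T0["img"]).max(2)>60).astype(np.uint8)
for c in cv2.findContours(df,0,2)[0]:
    if cv2.contourArea(c)>15: print("changed",cv2.boundingRect(c))
cv2.imwrite("pics/t4.png",T["img"][:,:,::-1])
E
```

```text
{'t': np.float64(8.15), 'tcp_pos': array([0.3567, 0.4587, 0.2289]), 'tool_rot': array([0.6111, 0.7916, 0.0054, 0.0017]), 'force': array([0.1366, 0.4411, 0.3325]), 'finger_gap': np.float64(0.0006)}
(194.91616766467067, 267.1976047904192) [0.50906436 0.31077797 0.105     ]
changed (28, 433, 10, 5)
changed (0, 391, 31, 45)
changed (70, 379, 130, 101)
changed (122, 325, 139, 155)
changed (0, 312, 104, 168)
changed (223, 230, 15, 13)
```

View pics/l4.png

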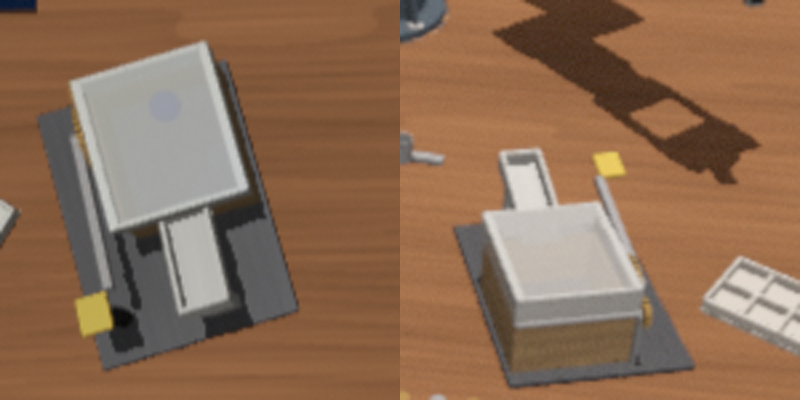

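View pics/t4.png

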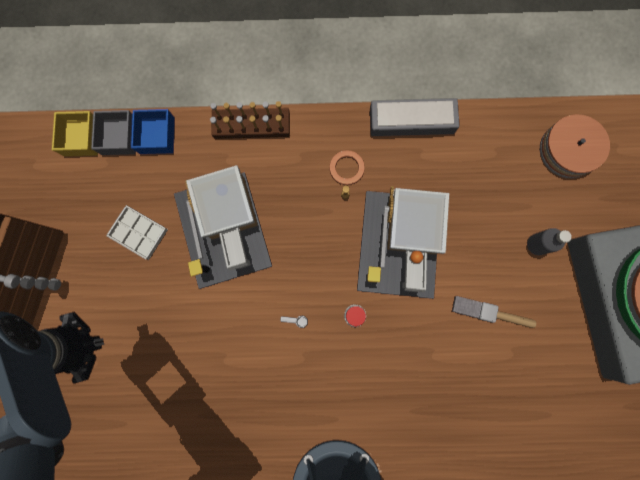

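The pad is back at its starting pixel. The lid is shut, with the ball visible under it at (222,190) in the top view. Apart from the arm and its shadow, only the ball's old spot changed, so I'm handing in.

```bash
python3 -c "
from station import *
print(sign_off())"
```

```text
the job is handed in; nothing more can be done
None
```

The blue ball is in its box with the lid shut, and I handed the job in at about 8.2 s; the hand-in reports no verdict.

**What I did:** I found the blue keeper's pad from both cameras at about (0.509, 0.311, 0.105) m. I pressed it with the closed fingertips to its stop, with the fingertips ending 48 mm above the bench at up to 10 N. I held it there for about 1 s, until two pictures showed the ball lying still in the box. Then I let the lever up over about 2.4 s until the force fell to zero, and moved the arm clear.

**Last checks:**
- **Blue box:** the pad is back within 0.1 px of where it started, so the lid looks shut. The ball shows through the lid at the same place in the box as before.
- **Everything else:** comparing the first and last top views, only the ball's old spot, the arm and its shadow changed. The amber box and the bystanders look untouched.
- **Disagreement:** on the first approach the fingertips stopped about 1 cm to the side of the pad. I corrected this before touching it.
- **Not measured:** I did not read the lid's closing speed. From the finger motion I estimate about 0.35 rad/s, against the 1.6 rad/s limit.

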